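# Clamp a freshly glued label plate on a hung parts caddy

### The arm

A 6-joint arm with a two-finger parallel gripper is mounted at the origin on the work surface. World frame = base frame: x ahead of the robot, y to its left, z up, the work surface at z = 0. Lengths are in mm, angles in rad, forces in N, time in s.
With the tool pointing down it reaches from about 300 to 775 mm from the base axis. Payload 14.6 kg.
Tool frame: the origin (TCP) lies between the finger pads; the fingertips stand 19 mm ahead of it and the grasp point (between the pads) is the TCP; z points along the fingers, y is the line along which they close (so a half turn about z gives the same grasp; the last joint's range is limited). The gripper opens to 94 mm and grips with 3 to 60 N. Pads are 16 mm wide; open, the fingers measure 119 mm over their backs; the gripper's body (75 mm by 177 mm) begins 78 mm behind the grasp point.
Start: joints at [1.157, 0.3, 1.521, -0, 1.321, -0.067], TCP at [186.937, 517.247, 224.446] pointing down, gripper open.
Joint ranges: [-3.03, 3.03], [-0.79, 2.21], [0.23, 2.52], [-1.04, 4.18], [0, 3.07], [-2.55, 2.55]. Speed limits (rad/s): [2.22, 2.22, 2.57, 3.14, 3.14, 3.14].

### API

Orientations are given as [roll, pitch, yaw] about the fixed x, y, z axes, in that order (R = Rz(yaw) Ry(pitch) Rx(roll)).
In Python, from cell import monitor, imaging, job, find_in, trace gives the robot as it stands. The module is installed in compiled form; this text tells all that it offers.
- The arm moves only by the tool arm_command, never from a script. Its argument "steps" is a list of rows, each a list of 5 numbers: the opening, from 0 (shut) to 1 (fully open), then the shift along the tool's x, y, z in mm, then the turn about the tool's z in degrees. In form: [[gripper, dx, dy, dz, turn], ...]. A call has 1 to 20 rows; each row is the pose to reach, as a shift and turn from the pose commanded when the call began, along the tool's axes at that moment; what a row does not reach only later rows make up. A row lasts 1/8 s, in which the tool goes at most 62.5 mm and 10.7 degrees, less where a joint would pass 70% of its speed; a pose out of reach is approached as far as the arm can. A call with a gripper value outside its range is refused whole. The fingers move at their own pace and stop on an object; "force" is the grip in N (left out, the last holds). Time passes only in rows, so rows that repeat a pose let the fingers close. It gives the time, the measured TCP pose, the force, the opening and the grip force at its end, in the units of the state.
- monitor.read_state(): the state, without advancing time (a new reading comes with each control period).
- imaging.camera(name): name is "scene" or "side" or "wrist"; returns a dict with "img" (384x512x3 uint8, red, green, blue), "mtx" (3x3 intrinsics, pixels), "view" (4x4, takes a point from world to camera coordinates). Camera axes: x right, y down, z forward; pixel columns grow to the right and rows downward; lengths in mm; the calibration is good to about 2 mm. A picture is of the moment at which its call begins. There is no depth.
- job.sign_off(): hands the job in; it is judged then, once.
Trained networks look in a picture, given as the dict that the camera call returned (one of the last four; its "shot" number tells which), for a name from the list of things; names that differ only in an ending like _2 or _b are one class to them, and where a whole thing is asked for, a point or a joint stands for the part that bears it (a point fixed in the world has none). Each returns a list of dicts, best first, with "p" (0 to 1); they miss things now and then, are a little off and sometimes report something else, mostly with a low value. They report only what shows in the picture. A call takes as long as a camera call. They do not tell look-alikes from the thing itself.
- find_in(picture, target): "rect" ([centre column, centre row, width, height] in pixels, round what is visible of it).
- trace(picture, target): "region" (384x512 bool, what is visible of it) and "rect" ([centre column, centre row, width, height] in pixels, round what is visible of it).
The state is a dict: "clock": time; "joints": joint angles; "qd": joint speeds; "effort": joint torques, N m; "eef_pos": TCP position; "eef_rot": TCP orientation; "wrist_force": force on the tool from outside, world axes, zero at the start; "moment": the same for the moment, N m; "finger_gap": finger opening in mm; "finger_force": force on a finger pad.
Only numpy, scipy, OpenCV 4.12 (cv2) and the standard library are available. Lean on these libraries where they do the work, as an engineer would, in place of code of your own. Each camera call takes 0.05 s, during which the arm holds its last target. There are 200 camera calls.

### The job

The white label plate on the front of the small blue parts caddy has just been glued: hang the caddy by its handle on the hook of the bench clamp's fixed jaw, label towards the clamp's moving pad, and let go of it. Then pump the red trigger until the sprung pad presses the label and its yellow stem is pushed in about half way - never nearly all the way, that would crush the caddy. Move the jaw only by its trigger, leave the other things where they are, and finish while still squeezing the trigger and holding that pressure.

Things in the scene. Friction and masses are not known exactly. Their poses are not given: they have to be found in the camera images.
- caddy_center (a point): centre, half-way up (55 mm above the underside), of the small blue open-topped parts caddy, about 200 g, loose, standing upright on the bench left or right of the clamp. Bin 36 (x) x 60 (y) x 60 mm high, a rigid handle stands over its middle. Axes: z up, -x points out of the front, which carries the label plate; the plain back faces +x
- caddy_bar (a point): middle of the axis of the blue caddy's black handle bar, 10 mm diameter, lying along its y, 105 mm above the underside; same axes. Two flat vertical steel straps carry it, from the bin's rim up to 110 mm, 12 mm wide in x, outer faces 50 mm apart in y: pinch these from above, about 90 mm above the underside. Clear window under the bar: 40 mm wide, 40 mm high
- caddy: the blue caddy as a whole; origin at the centre of its underside, same axes
- label (a point): middle of the outer face of the white label plate on the blue caddy's front: 44 x 34 mm, 2 mm proud, centred 30 mm above the underside
- clamp: green bench clamp fixed to the bench, origin under its 300 x 110 x 15 mm base; z up, x along the clamp: the pad moves to +x. Fixed jaw: plate 90 mm wide, 103 mm high, face at x = 166 mm. The green pump block: x = -85 to 0, 95 mm high; on it a black fixed handle, x = -66 to -54 mm, 32 mm wide, up to 177 mm high. Rod and pad 70 mm above the bench at y = 0; the rod tail sticks out behind to x = -204 mm
- hook_seat (a point): where the middle of the handle bar lies when the caddy hangs on the hook (clamp x = 142 mm, 145 mm above the bench), axes as the clamp; the hung caddy's axes agree with these, its back to the fixed jaw. It can slide along the hook about 6 mm to +x and 8 mm to -x. The bar comes in from the -x side, at least 13 mm above its seat (22 mm suits), and is then lowered
- hook_tip (a point): top of the hook's upturned tip, 17 mm on the -x side of hook_seat and 8 mm above it. The hook is a 7 mm steel bar, out of the fixed jaw's neck towards -x, its axis 8.5 mm below hook_seat. Between tip and pad the caddy can be brought straight down with its bar 51 mm on the -x side of hook_seat (the bin clears the tip by 12 mm)
- rod: steel toothed push rod of the clamp with all it carries (the sprung pad)
- pad_face (a point): centre of the pad's front face, axes as the clamp; 70 mm above the bench, starts at clamp x = 40 to 60 mm and can be pumped out 110 mm. It meets the label plate of a caddy whose back touches the fixed jaw at clamp x = 128 mm; from there the pad is pushed in on its spring as far as the rod goes on. The rod does not slip back when the trigger is let go
- pad: black rubber pad, 36 mm wide, 30 mm high, 10 mm thick, on the front of the rod, on a spring of 550 N/m; a yellow 14 mm stem shows behind it and vanishes as it is pushed in
- pad_travel (a joint): how far the pad is pushed back on its spring, m: 0 free, 0.007 half way, 0.014 bottomed out
- trigger: red trigger on the +x side of the fixed handle: lever hinged on top of the pump body (clamp x = -25 mm, 95 mm high) with a round red cross bar, 14 mm diameter, 34 mm wide, 60 mm above the hinge. Origin on the hinge, its z axis points up the lever
- trigger_angle (a joint): trigger, rad: 0 released (a spring brings it back), 0.34 fully squeezed to the handle. Squeezing takes about 13 to 18 N at the bar and moves the bar 20 mm to -x; each rad pushes the rod out 45 mm (15 mm a full stroke; stepless, any part of a stroke counts); letting the trigger return leaves the rod where it is
- squeeze (a point): middle between the back of the fixed handle and the front of the trigger bar when fully squeezed (clamp x = -52 mm), at bar height, 155 mm above the bench; axes as the clamp. These faces are 48 mm apart released, 28 mm squeezed. Fingers closing along x about this point come from above on both sides, and must open 68 mm or more to clear the released trigger
- red_caddy_center (a point): bystander: centre of the red caddy, same shape as the blue one, without a label plate; stands on the other side of the clamp
- blue_carton_a: bystander: blue carton 90 x 140 x 70 mm; origin under its centre
- blue_carton_b: bystander: blue carton 80 x 110 x 90 mm; origin under its centre
- red_bottle: bystander: red bottle, 64 mm diameter, 170 mm high; origin under its centre
- filter_can: bystander: white can, 76 mm diameter, 100 mm high; origin under its centre
- tape_roll: bystander: roll, 90 mm diameter, 25 mm high, lying flat; origin under its centre
- screwdriver: bystander: screwdriver lying on the bench; origin under its middle
Not all that is in view belongs to the job. Leave any orange look-alike of the caddy alone.

How it is judged (in metres and radians):
On the way, in this order (a step that is already met when the one before it is completed fails the run):
1. the blue caddy hangs by its handle on the hook, let go (x of caddy_bar in the frame of hook_seat between -0.014 and 0.014 m and y of caddy_bar in the frame of hook_seat between -0.015 and 0.015 m and z of caddy_bar in the frame of hook_seat between -0.006 and 0.007 m and contact force between the fingers and caddy below 0.1 N and angle between caddy's own z axis and vertical below 0.25 rad), for 0.2 s.
2. the pad, pumped out by the trigger, touches the caddy's label (x of caddy_bar in the frame of hook_seat between -0.014 and 0.014 m and y of caddy_bar in the frame of hook_seat between -0.015 and 0.015 m and z of caddy_bar in the frame of hook_seat between -0.006 and 0.007 m and contact force between pad and caddy above 0.4 N and contact force between the fingers and trigger above 1 N), for 0.1 s.
At the end, for the whole second after the job is handed in: blue caddy hangs on the hook let go (bar within 14 mm of its seat, 7 mm in height), label to the pad, tilt and yaw off the clamp under 0.22 rad, pressed between jaw and pad; pad pushed in 3.5 to 10.5 mm; fingers press the trigger over 2 N, squeezed over 0.04 rad; caddy at rest (x of caddy_bar in the frame of hook_seat between -0.014 and 0.014 m and y of caddy_bar in the frame of hook_seat between -0.015 and 0.015 m and z of caddy_bar in the frame of hook_seat between -0.006 and 0.007 m and angle between caddy's own z axis and vertical below 0.22 rad and angle between the x axis of caddy and the x axis of clamp, either way round below 0.22 rad and x of label in the frame of hook_seat below -0.005 m and value of joint pad_travel between 0.0035 and 0.0105 m and contact force between pad and caddy above 1.2 N and contact force between caddy and clamp above 1.2 N and value of joint trigger_angle above 0.04 rad and contact force between the fingers and trigger above 2 N and contact force between the fingers and caddy below 0.1 N and linear speed of caddy below 0.02 m/s); the arm keeps its last pose, push and grip.
It fails at once if the pad is pushed in more than 12 mm: the caddy is crushed (value of joint pad_travel above 0.012 m).
It fails at once if the rod or pad is pushed by hand instead of by the trigger (contact force between any of the fingers, the arm and rod above 3 N).
It fails at once if one of the other loose things is moved more than 30 mm (distance of any of red_caddy_center, blue_carton_a, blue_carton_b, red_bottle, filter_can, tape_roll, screwdriver from where it was at the start of the episode above 0.03 m).
It also fails if it takes over 67 s, if anything falls off the work surface, if the arm or the gripper's body presses on something with over 40 N, if the wrist force passes 120 N, or if a joint passes its speed limit or range.

## Working session

There is one attempt and no reset: what is moved stays moved. The work goes in short steps, Python scripts to look and compute and a tool call to move; the robot and the scene stay as the last step left them, time stands still between calls to the robot, and variables do not carry over. Pictures are saved under pics/ and viewed, at most 10 in all, crops included, and the job is handed in when it is done.

Besides the shell and the picture viewer there is one more tool, called after "Request:" as a command line: name --pt "numbers of a row" for each row, then --argument value for the rest. arm_command: Moves the arm, as the interface text tells. Its arguments: {"type":"object","properties":{"steps":{"type":"array","items":{"type":"array","items":{"type":"number"}}},"force":{"type":"number"}},"required":["steps"]}

```bash
mkdir -p pics
cat > h.py <<'E'
import numpy as np, cv2
from cell import monitor, imaging, job, find_in, trace
def save(c,n): cv2.imwrite('pics/'+n+'.png',cv2.cvtColor(c['img'],cv2.COLOR_RGB2BGR))
def ray(c,u,v):
    V=np.array(c['view']);R=V[:3,:3];o=-R.T@V[:3,3]
    d=R.T@np.linalg.inv(c['mtx'])@np.array([u,v,1.]);return o,d/np.linalg.norm(d)
def atz(c,u,v,z):
    o,d=ray(c,u,v);return o+d*(z-o[2])/d[2]
def tri(obs):
    A=np.zeros((3,3));b=np.zeros(3);P=[]
    for c,u,v in obs:
        o,d=ray(c,u,v);M=np.eye(3)-np.outer(d,d);A+=M;b+=M@o
    return np.linalg.solve(A,b)
def proj(c,p):
    V=np.array(c['view']);q=np.array(c['mtx'])@(V[:3,:3]@np.array(p)+V[:3,3]);return q[:2]/q[2]
E
python3 - <<'E'
from h import *
np.set_printoptions(precision=1,suppress=True)
S=imaging.camera('scene');D=imaging.camera('side');save(S,'s0');save(D,'d0')
im=np.vstack([S['img'][:300],D['img'][:300]])
for n,c in(('S',S),('D',D)):
    V=np.array(c['view']);print(n,-V[:3,:3].T@V[:3,3])
    for t in['caddy','caddy_bar','label','red_caddy_center','clamp','hook_seat','hook_tip','pad_face','trigger','squeeze','filter_can','red_bottle','blue_carton_a']:
        print(t,[(np.array(r['rect']),round(r['p'],2)) for r in find_in(c,t)[:3]])
print(monitor.read_state())
E
```

```text
S [1157.9 -227.7  966.6]
caddy [(array([385.5, 180.3,  23.6,  38.7]), 0.84), (array([360.6, 159.3,  28.5,  30.6]), 0.8), (array([353.7, 183.7,  14. ,  36.2]), 0.57)]
caddy_bar [(array([359.1, 160. ,  26.5,  26.6]), 0.92), (array([352.4, 182.3,  20.5,  39. ]), 0.75), (array([384.9, 177.6,  27.1,  42.5]), 0.64)]
label [(array([351.9, 183.1,  19.8,  37.2]), 0.92), (array([381.2, 179.6,  29.1,  33.8]), 0.84), (array([359.1, 160.5,  25.9,  31.4]), 0.69)]
red_caddy_center [(array([122.2, 223.2,  33.2,  32. ]), 0.91)]
clamp [(array([269.2, 212.7,  52.1, 125.3]), 0.78)]
hook_seat [(array([268.9, 214.6,  52.9, 126.5]), 0.77)]
hook_tip [(array([268. , 213.4,  49.8, 131.5]), 0.72), (array([253.8, 292.5,  53.4,  58.2]), 0.63)]
pad_face [(array([266.7, 203.2,  12.4,   5.9]), 0.38)]
trigger [(array([273.5, 204.4,  11.7,  10.2]), 0.58)]
squeeze [(array([269.4, 216.3,  53.6, 125.7]), 0.89)]
filter_can [(array([346.6, 268.6,  63.5,  48.1]), 0.53)]
red_bottle [(array([411.1, 210.9,  28.2,  49.1]), 0.56)]
blue_carton_a [(array([254.4, 294.2,  49.6,  56.6]), 0.66), (array([344.1, 270.5,  62.5,  48.4]), 
[... 841 characters left out ...]
 0.64)]
filter_can [(array([397.2, 257.4,  31.4,  38.8]), 0.9)]
red_bottle [(array([225.5, 129.9,  18.4,  45.2]), 0.61), (array([396.4, 258.4,  31.6,  42.1]), 0.31)]
blue_carton_a [(array([334.4, 191.1,  45.3,  50.6]), 0.79), (array([287.1, 160.2,  41.3,  37.3]), 0.59), (array([275.1, 175.4,  13.1,  18. ]), 0.16)]
{'clock': 1.4, 'joints': array([ 1.2,  0.3,  1.5, -0. ,  1.3, -0.1]), 'qd': array([ 0., -0.,  0., -0.,  0., -0.]), 'effort': array([ -0. , -53.2, -35.3,   0.1,   0. ,  -0. ]), 'eef_pos': array([186.9, 517.3, 224.4]), 'eef_rot': array([-3.1,  0. ,  2.8]), 'wrist_force': array([ 0.3, -0.1,  0.2]), 'moment': array([-0.,  0.,  0.]), 'finger_force': 0.0, 'finger_gap': 93.87476709803747}
```

View pics/s0.png

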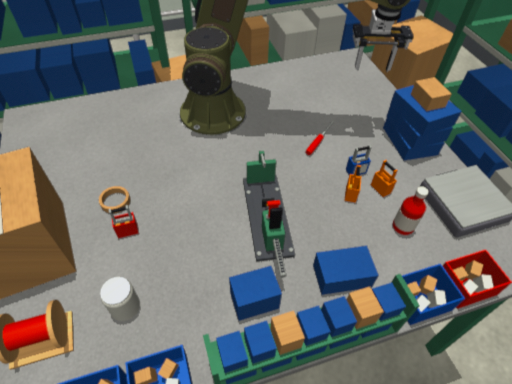

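View pics/d0.png

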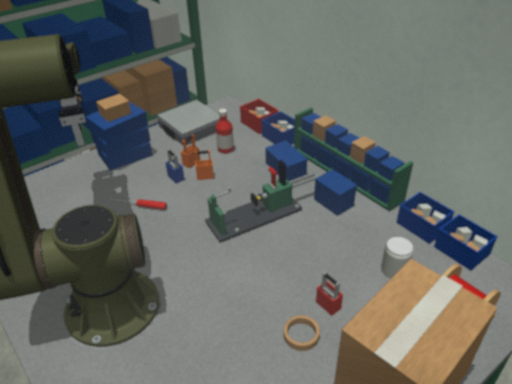

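The scene picture shows the blue caddy at about (358,161), with two orange look-alikes at (353,187) and (384,180). The clamp runs from its fixed jaw and hook at (262,165) to its red trigger at (273,208) and the rod tail at (282,270). In the side picture the blue caddy is at (175,166), the hook at (215,200) and the trigger at (273,177).

Run:
```python
from h import *
np.set_printoptions(precision=1,suppress=True)
S=imaging.camera('scene');D=imaging.camera('side')
print('bluecaddy',tri([(S,360,160),(D,174.5,165)]))
print('trigger bar',tri([(S,273.5,203.5),(D,273,174)]))
print('tape',atz(S,114,199,12),'red',tri([(S,123,221),(D,329,294)]),'bottle',atz(S,405,230,0),'driver',atz(S,316,144,10))
a=S['img'];b=D['img']
c1=cv2.resize(a[130:300,225:425],None,fx=4,fy=4,interpolation=cv2.INTER_CUBIC)[:,:,::-1][:600]
c2=cv2.resize(b[120:260,150:350],None,fx=4,fy=4,interpolation=cv2.INTER_CUBIC)[:,:,::-1]
cv2.imwrite('pics/c1.png',c1);cv2.imwrite('pics/c2.png',c2)
```

```text
bluecaddy [434.9 379.6  53.8]
trigger bar [584.1  23.2 146.5]
tape [ 325.2 -394.9   12. ] red [ 443.8 -370.8   48. ] bottle [688.3 408.5  -0. ] driver [285.2 297.9  10. ]
```

View pics/c1.png

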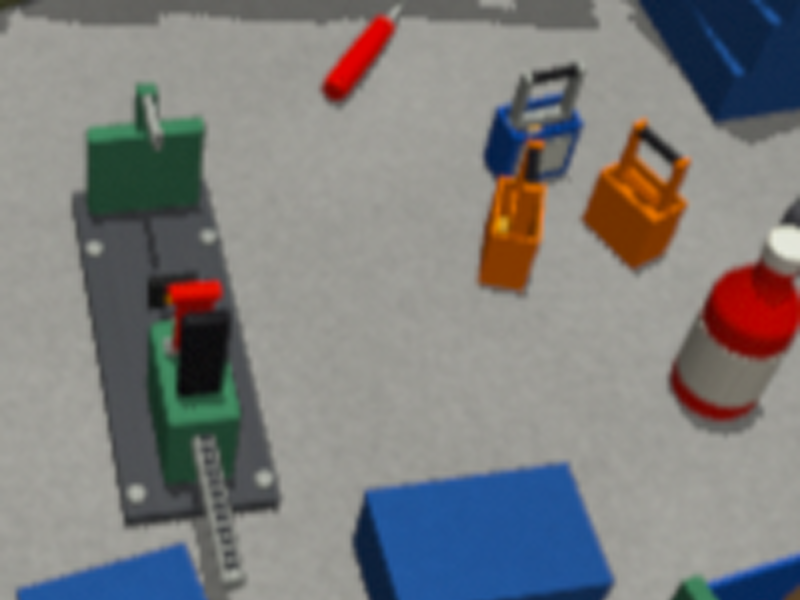

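View pics/c2.png

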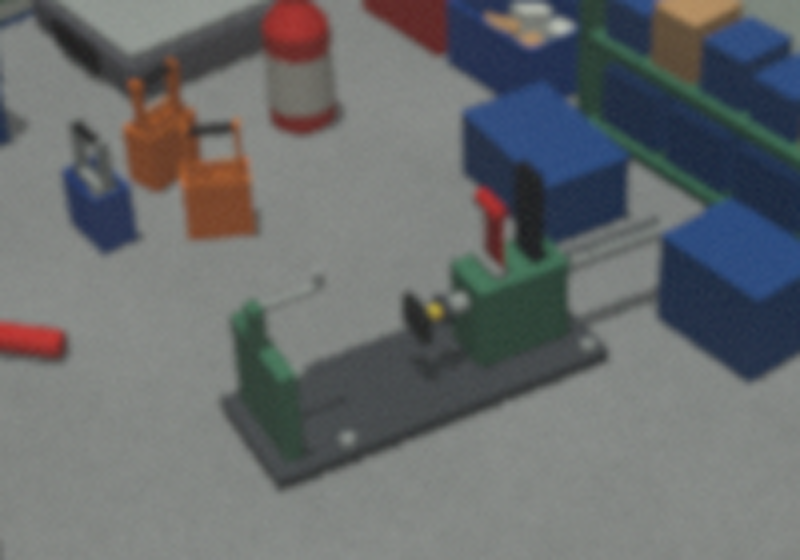

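The crops show the label on the caddy face towards the scene camera, and the jaw on the robot side. So the hung pose needs only a small yaw change. I'll fit the clamp and the caddy from the corners I can see.

Run:
```python
from h import *
from scipy.optimize import least_squares
np.set_printoptions(precision=1,suppress=True)
S=imaging.camera('scene');D=imaging.camera('side')
cs=lambda u,v:(S,225+u/4,130+v/4)
cd=lambda u,v:(D,150+u/4,120+v/4)
# last flag: add x0
pts=[(cs(205,316),(-60,0,177),0),(cs(88,132),(166,45,103),0),(cs(204,121),(166,-45,103),0),
(cs(127,515),(0,55,15),1),(cs(278,492),(0,-55,15),1),(cs(75,197),(300,55,15),1),(cs(155,143),(125,0,151),0),(cs(192,290),(-25,0,158),0),
(cd(222,400),(300,-55,15),1),(cd(280,480),(300,55,15),1),(cd(605,345),(0,55,15),1),(cd(530,170),(-60,0,177),0),(cd(320,281),(125,0,151),0)]
def res(p):
    c,s=np.cos(p[2]),np.sin(p[2]);r=[]
    for (C,u,v),q,f in pts:
        X=q[0]+(p[3] if f else 0);Y=q[1]
        r+=list(proj(C,(p[0]+c*X-s*Y,p[1]+s*X+c*Y,q[2]))-(u,v))
    return np.array(r)
f=least_squares(res,[560,0,3.14,-110],loss='soft_l1');print(f.x,f.x[2]);print(res(f.x).reshape(-1,2))
c,s=np.cos(f.x[2]),np.sin(f.x[2])
for n,q in dict(seat=(142,0,145),tip=(125,0,153),squeeze=(-52,0,155)).items(): print(n,f.x[0]+c*q[0]-s*q[1],f.x[1]+s*q[0]+c*q[1])
print('bar ends',[atz(*cs(*q),105) for q in((532,78),(578,70))],[atz(*cd(*q),105) for q in((76,128),(100,158))])
print('base edge caddy',[atz(*cs(*q),0) for q in((507,170),(572,180))])
# wrist
V=np.array(imaging.camera('wrist')['view']);st=monitor.read_state();print('wristcam',-V[:3,:3].T@V[:3,3],V[:3,:3],st['eef_rot'])
```

```text
[ 561.5   27.4    3.  -104.5] 2.9765371378991454
[[ 0.1 -0.5]
 [-0.8  1.9]
 [-0.2  1.7]
 [-0.6  0.1]
 [ 0.9  0.9]
 [-1.8 -2.1]
 [ 0.1 -3.5]
 [ 0.4 -0.4]
 [-0.9 -0.9]
 [-0.2  0.1]
 [ 1.4  0.4]
 [ 0.1 -0.7]
 [-0.4 -2.5]]
seat 421.40662916411236 50.69763567850597
tip 438.1755861632721 47.904415107134675
squeeze 612.7700208015823 18.822059746386522
bar ends [array([433.1, 360.9, 105. ]), array([435.8, 399.5, 105. ])] [array([428.7, 392.7, 105. ]), array([420.8, 340.4, 105. ])]
base edge caddy [array([435.5, 362.3,  -0. ]), array([461.5, 408.6,   0. ])]
wristcam [122.1 540.4 383.3] [[ 0.3  0.9  0. ]
 [ 0.9 -0.3  0.2]
 [ 0.2 -0.1 -1. ]] [-3.1 -0.   2.8]
```

Run:
```python
from h import *
np.set_printoptions(precision=3,suppress=True)
S=imaging.camera('scene');D=imaging.camera('side')
print('stack front low corner',atz(S,418,158,0),atz(S,388,128,0),atz(S,457,138,0))
print('side',atz(D,106,167,0),atz(D,150,152,0),'top orange',tri([(S,432,92),(D,115,104)]))
st=monitor.read_state();print(st['eef_rot'],st['clock'])
```

```text
stack front low corner [443.049 610.758   0.   ] [277.167 590.523  -0.   ] [398.089 801.509   0.   ]
side [268.714 604.272   0.   ] [441.842 583.611   0.   ] top orange [366.193 626.726 216.222]
[3.142 0.    2.795] 1.75
```

Request:
arm_command --pt "1 -55 -10 -20 -3" --pt "1 -110 -20 -20 -6" --pt "1 -165 -30 -20 -10" --pt "1 -220 -40 -20 -10" --pt "1 -275 -49 -20 -10" --pt "1 -275 -49 -20 -10" --pt "1 -275 -49 -20 -10"

```text
clock: 2.62
eef_pos: [428.6, 377.8, 244.3]
eef_rot: [-3.142, -0.0, 2.969]
wrist_force: [0.5, 0.4, -0.1]
finger_gap: 94.1
finger_force: 0.0
```

Run:
```python
from h import *
np.set_printoptions(precision=3,suppress=True)
W=imaging.camera('wrist');save(W,'w1')
st=monitor.read_state();print(st['eef_pos'],st['eef_rot'],st['clock'])
for t in('caddy','caddy_bar','label'):print(t,[(np.array(r['rect']),r['p']) for r in find_in(W,t)])
```

```text
[428.227 378.166 244.482] [ 3.142 -0.     2.97 ] 2.675
caddy [(array([294.9, 236.9,  47.2,  66.5]), 0.9), (array([257.1, 179.2,  48.6,  40.9]), 0.77), (array([223.9, 241.5,  41.1,  60.6]), 0.58)]
caddy_bar [(array([227. , 240.7,  43.6,  66.2]), 0.63), (array([296.6, 236.2,  40.4,  67.4]), 0.63), (array([260.4, 177.1,  47.7,  40.5]), 0.59)]
label [(array([256.8, 177.7,  51. ,  43.3]), 0.94), (array([224.8, 238.6,  40.3,  58.1]), 0.88), (array([297.8, 236.6,  43.7,  67.5]), 0.79)]
```

View pics/w1.png

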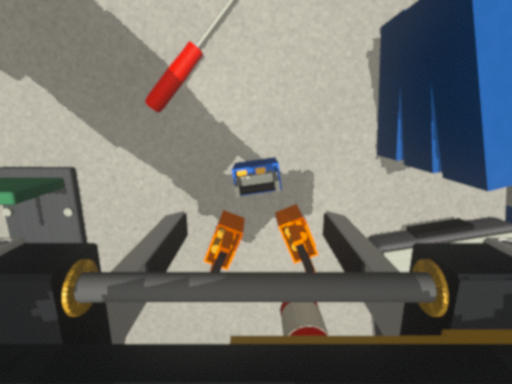

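The wrist view shows the blue caddy at (257,177) with its black bar at about (258,187). The orange ones sit clear of it at (225,240) and (297,235).

Run:
```python
from h import *
np.set_printoptions(precision=2,suppress=True)
W=imaging.camera('wrist')
c=cv2.resize(W['img'][145:215,215:305],None,fx=8,fy=8,interpolation=cv2.INTER_CUBIC)[:,:,::-1]
cv2.imwrite('pics/w1c.png',c)
m=np.zeros((384,512),np.uint8);m[155:205,228:288]=(W['img'][155:205,228:288].max(2)<55);
n,l,s,ce=cv2.connectedComponentsWithStats(m);print([(s[i],ce[i]) for i in range(1,n) if s[i][4]>15])
k=1+np.argmax(s[1:,4]);(u,v),wh,a=cv2.minAreaRect(np.argwhere(l==k)[:,::-1].astype(np.float32));print(u,v,wh,a,atz(W,u,v,105),atz(W,u,v,110))
b=trace(W,'label')
print([(r['rect'],r['p']) for r in b][:2])
h=cv2.cvtColor(W['img'],cv2.COLOR_RGB2HSV);m=cv2.inRange(h,(105,120,40),(130,255,255));m[:, :225]=0;m[:,290:]=0;m[210:]=0;m[:150]=0
print(cv2.minAreaRect(cv2.findNonZero(m)))
```

```text
[(array([240, 184,  33,  10, 199], dtype=int32), array([255.98, 188.36]))]
256.1646423339844 188.48170471191406 (6.51546049118042, 32.46687316894531) 83.6598129272461 [432.14 379.24 105.  ] [430.93 379.42 110.  ]
[([256.4, 176.7, 49.5, 40.6], 0.79), ([295.9, 237.9, 44.7, 64.8], 0.78)]
((254.67611694335938, 170.24937438964844), (18.6385440826416, 45.89345169067383), 86.09950256347656)
```

View pics/w1c.png

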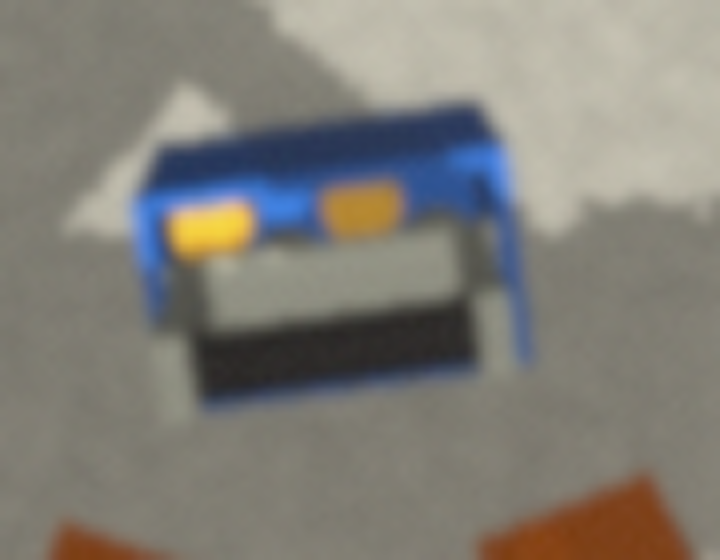

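Request:
arm_command --pt "1 -3.7 1.7 40 -6.3" --pt "1 -3.7 1.7 85 -6.3" --pt "1 -3.7 1.7 130 -6.3" --pt "1 -3.7 1.7 154 -6.3" --pt "1 -3.7 1.7 154 -6.3" --pt "0.3 -3.7 1.7 154 -6.3" --pt "0.3 -3.7 1.7 154 -6.3" --pt "0.3 -3.7 1.7 154 -6.3" --pt "0.3 -3.7 1.7 154 -6.3" --pt "0.3 -3.7 1.7 154 -6.3" --pt "0.3 -3.7 1.7 154 -6.3" --force 30

```text
clock: 4.3
eef_pos: [432.9, 378.8, 90.6]
eef_rot: [3.141, 0.0, 3.079]
wrist_force: [0.8, 0.7, 0.6]
finger_gap: 50.1
finger_force: 30.0
```

Request:
arm_command --pt "0.3 0 0 -20 0" --pt "0.3 0 0 -60 0" --pt "0.3 0 0 -110 0" --pt "0.3 -10 -30 -150 0" --pt "0.3 -20 -80 -170 2" --pt "0.3 -30 -130 -170 4" --pt "0.3 -40 -180 -170 5.8" --pt "0.3 -50 -230 -170 5.8" --pt "0.3 -60 -280 -170 5.8" --pt "0.3 -66 -320 -170 5.8" --pt "0.3 -66 -334 -170 5.8" --pt "0.3 -66 -334 -170 5.8" --pt "0.3 -66 -334 -170 5.8"

```text
clock: 5.92
eef_pos: [477.8, 42.3, 260.4]
eef_rot: [3.141, -0.0, 2.979]
wrist_force: [0.1, 0.1, -2.1]
finger_gap: 49.8
finger_force: 30.0
```

Run:
```python
from h import *
np.set_printoptions(precision=3,suppress=True)
W=imaging.camera('wrist');save(W,'w2')
st=monitor.read_state();print(st['eef_pos'],st['eef_rot'],st['clock'],st['finger_gap'],st['wrist_force'])
for n,q in dict(tip=(438.2,47.9,152),seat=(421.4,50.7,136)).items():print(n,proj(W,q))
```

```text
[477.861  42.352 260.398] [ 3.141 -0.     2.979] 5.975 50.48056008461492 [-0.026  0.265 -2.742]
tip [253.924 152.149]
seat [253.994 133.538]
```

View pics/w2.png

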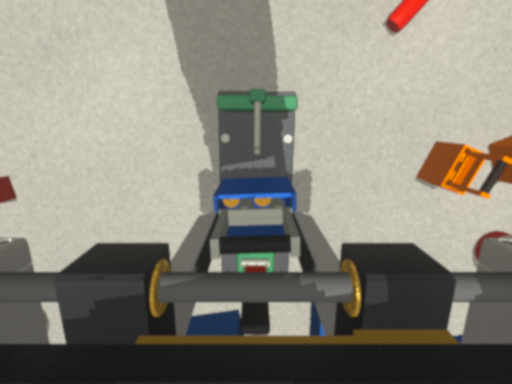

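The wrist view shows the hook from the jaw at (258,97) to its tip at (257,152). The jaw plate runs from column 218 to 297. The caddy hangs straight in the fingers, with its bar at about (255,243).

Run:
```python
from h import *
np.set_printoptions(precision=2,suppress=True)
W=imaging.camera('wrist')
g=W['img'].astype(int)
for r in (112,120,128,136,144,150,152,154,156): 
    row=g[r,248:268].sum(1)//3;print(r,row)
print('tip col',g[146:160,257].sum(1)//3)
print('jaw',atz(W,217.5,101,103),atz(W,297.5,102,103))
print('tip',atz(W,257.3,153,152),'mid hook',atz(W,257.7,120,140))
print('bar held',[atz(W,u,243,275.4) for u in(220,289)], proj(W,(477.8,42.3,275.4)))
h=cv2.cvtColor(W['img'],cv2.COLOR_RGB2HSV);m=cv2.inRange(h,(65,80,30),(90,255,255));m[115:]=0;m[:85]=0
print(cv2.minAreaRect(cv2.findNonZero(m)))
m=np.zeros((384,512),np.uint8);m[230:258,215:295]=W['img'][230:258,215:295].max(2)<50
n,l,s,c=cv2.connectedComponentsWithStats(m);k=1+np.argmax(s[1:,4]);print(s[k],c[k],atz(W,*c[k],275))
```

```text
112 [ 65  67  67  65  69  80 105 126 136 141 136 121 100  79  68  64  63  65
  64  64]
120 [ 74  75  76  76  76  87 108 127 138 137 133 121 102  85  76  75  75  76
  77  77]
128 [ 75  75  75  75  76  89 111 126 136 137 131 116  98  82  74  73  75  77
  78  76]
136 [ 75  74  75  76  76  90 111 130 137 137 129 115  96  81  74  74  74  76
  76  76]
144 [ 75  76  76  74  78  92 112 129 137 134 128 114  93  82  73  73  75  76
  78  75]
150 [ 74  76  76  74  76  89 109 122 130 131 125 112  92  79  73  75  75  74
  74  75]
152 [ 74  75  75  75  77  85 106 119 128 127 123 109  91  77  74  74  74  74
  75  74]
154 [74 77 74 73 74 76 84 90 99 98 96 85 80 76 73 74 73 76 75 74]
156 [75 75 74 74 71 72 73 75 74 77 75 75 75 75 73 74 74 74 78 80]
tip col [123 111 111 123 131 135 127 116  98  81  77  75  74  83]
jaw [381.7   16.56 103.  ] [396.9  103.15 103.  ]
tip [439.55  51.03 152.  ] mid hook [408.92  56.48 140.  ]
bar held [array([472.62,  23.1 , 275.4 ]), array([478.93,  61.65, 275.4 ])] [254.95 246.28]
((257.0, 99.99999237060547), (77.99998474121094, 19.999996185302734), -0.0)
[ 220  235   70   18 1072] [254.3  243.64] [476.32  42.17 275.  ]
```

Request:
arm_command --pt "0.3 6 2 10 0.6" --pt "0.3 6 2 40 0.6" --pt "0.3 6 2 75 0.6" --pt "0.3 6 2 100 0.6" --pt "0.3 6 2 108 0.6" --pt "0.3 6 2 108 0.6" --pt "0.3 6 2 108 0.6"

```text
clock: 6.9
eef_pos: [472.7, 44.4, 153.4]
eef_rot: [3.141, 0.001, 2.968]
wrist_force: [0.7, -0.1, -1.6]
finger_gap: 49.9
finger_force: 30.0
```

Run:
```python
from h import *
np.set_printoptions(precision=3,suppress=True)
W=imaging.camera('wrist');D=imaging.camera('side');S=imaging.camera('scene')
st=monitor.read_state();print(st['eef_pos'],st['eef_rot'],st['clock'],st['finger_gap'],st['wrist_force'])
f=lambda a,y,x,h,w,k:cv2.resize(a[y:y+h,x:x+w],None,fx=k,fy=k,interpolation=cv2.INTER_CUBIC)
o=np.zeros((600,800,3),np.uint8)
o[:300,:400]=f(W['img'],0,130,188,250,1.6)[:300,:400]
o[:300,400:]=f(D['img'],140,185,75,100,4)[:300,:400]
o[300:,:400]=f(S['img'],140,220,75,100,4)[:300,:400]
cv2.imwrite('pics/m1.png',o[:,:,::-1])
```

```text
[472.595  44.248 153.127] [3.141 0.001 2.968] 7.05 50.019540876319134 [-0.777 -0.381 -2.565]
```

View pics/m1.png

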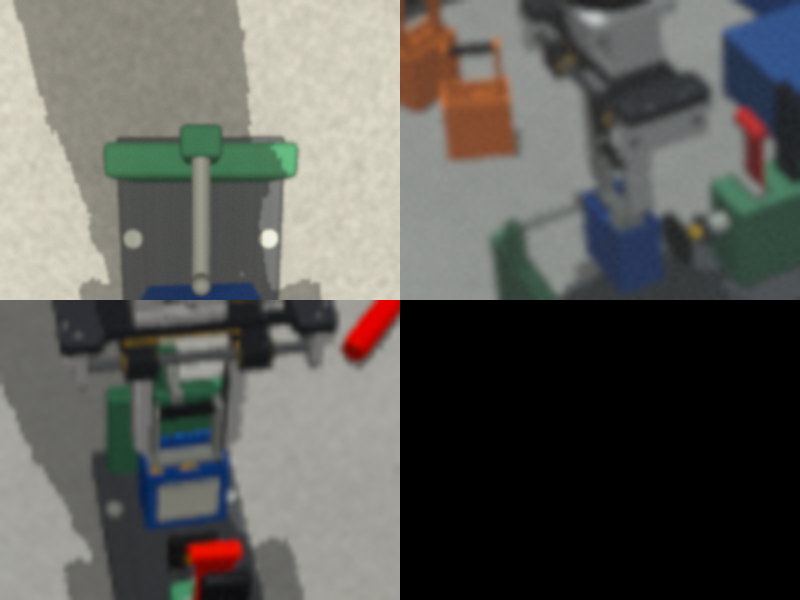

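The bin is in front of the hook tip, lined up with the hook, with the label towards the pad. The tip is at about (256,178) in the wrist picture.

Request:
arm_command --pt "0.3 13 1 0 0" --pt "0.3 27 1 0 0" --pt "0.3 40 1 0 0" --pt "0.3 51.5 1 0 0" --pt "0.3 51.5 1 0 0" --pt "0.3 51.5 1 0 0"

```text
clock: 7.8
eef_pos: [422.0, 54.1, 152.6]
eef_rot: [3.142, 0.0, 2.968]
wrist_force: [-0.0, -0.0, -1.5]
finger_gap: 50.3
finger_force: 30.0
```

Run:
```python
from h import *
np.set_printoptions(precision=3,suppress=True)
st=monitor.read_state();print(st['eef_pos'],st['clock'],st['finger_gap'],st['wrist_force'],st['moment'])
```

```text
[422.04   54.092 152.593] 7.8 50.34413860017212 [-0.001 -0.004 -1.484] [ 0.02  -0.032  0.014]
```

Request:
arm_command --pt "0.3 0 0 8 0" --pt "0.3 0 0 15 0" --pt "0.3 0 0 20 0" --pt "0.3 0 0 20 0" --pt "0.3 0 0 22 0" --pt "0.3 0 0 22 0" --pt "0.3 0 0 22 0"

```text
clock: 8.68
eef_pos: [421.8, 54.1, 130.6]
eef_rot: [3.142, 0.0, 2.968]
wrist_force: [0.3, -0.5, -1.5]
finger_gap: 49.7
finger_force: 30.0
```

Request:
arm_command --pt "0.3 0 0 1.5 0" --pt "0.3 0 0 1.5 0" --pt "0.7 0 0 1.5 0" --pt "1 0 0 1.5 0" --pt "1 0 0 1.5 0" --pt "1 0 0 1.5 0" --pt "1 0 0 1.5 0" --pt "1 0 0 1.5 0" --pt "1 0 0 1.5 0"

```text
clock: 9.8
eef_pos: [421.8, 54.1, 129.0]
eef_rot: [-3.142, 0.0, 2.968]
wrist_force: [0.9, -0.7, -0.4]
finger_gap: 94.3
finger_force: 0.0
```

Run:
```python
from h import *
np.set_printoptions(precision=3,suppress=True)
D=imaging.camera('side');S=imaging.camera('scene');W=imaging.camera('wrist')
f=lambda a,y,x,h,w,k:cv2.resize(a[y:y+h,x:x+w],None,fx=k,fy=k,interpolation=cv2.INTER_CUBIC)
o=np.zeros((600,800,3),np.uint8)
o[:300,:400]=f(W['img'],80,130,188,250,1.6)[:300,:400]
o[:300,400:]=f(D['img'],140,185,75,100,4)[:300,:400]
o[300:,:400]=f(S['img'],140,220,75,100,4)[:300,:400]
cv2.imwrite('pics/m2.png',o[:,:,::-1])
st=monitor.read_state();print(st['eef_pos'],st['clock'],st['finger_gap'],st['wrist_force'])
```

```text
[421.76   54.115 128.935] 9.95 94.15126428374313 [ 0.303  1.19  -0.003]
```

View pics/m2.png

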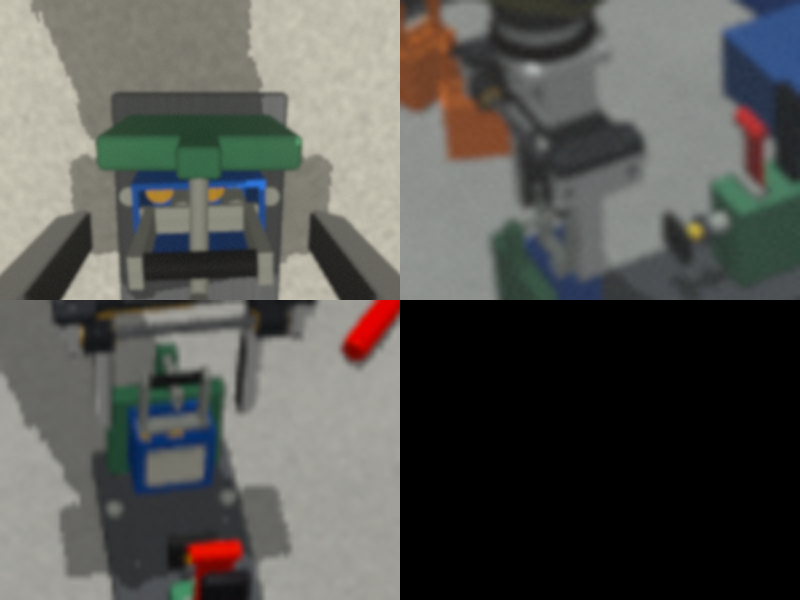

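The caddy hangs straight on the hook with its label facing the pad, and the fingers are open and clear of it. Next I rise and move above the trigger with a quarter turn.

Request:
arm_command --pt "1 0 0 -20 0" --pt "1 0 0 -60 0" --pt "1 0 0 -110 0" --pt "1 -20 0 -125 10" --pt "1 -50 0 -125 20" --pt "1 -80 0 -125 30" --pt "1 -110 0 -125 40" --pt "1 -140 0 -125 50" --pt "1 -170 0 -125 60" --pt "1 -193 0 -125 70" --pt "1 -193 0 -125 80" --pt "1 -193 0 -125 90" --pt "1 -193 0 -125 90" --pt "1 -193 0 -125 90" --pt "1 -193 0 -125 90"

```text
clock: 11.82
eef_pos: [611.8, 20.7, 254.0]
eef_rot: [3.141, -0.0, 1.399]
wrist_force: [-0.7, 0.1, 0.4]
finger_gap: 93.8
finger_force: 0.0
```

Run:
```python
from h import *
np.set_printoptions(precision=2,suppress=True)
D=imaging.camera('side');S=imaging.camera('scene');W=imaging.camera('wrist')
f=lambda a,y,x,h,w,k:cv2.resize(a[y:y+h,x:x+w],None,fx=k,fy=k,interpolation=cv2.INTER_CUBIC)
o=np.zeros((600,800,3),np.uint8)
o[:300,:400]=f(W['img'],0,0,384,512,.78)[:300,:400]
o[:300,400:]=f(D['img'],150,200,75,100,4)[:300,:400]
o[300:,:400]=f(S['img'],140,220,75,100,4)[:300,:400]
cv2.imwrite('pics/m3.png',o[:,:,::-1])
st=monitor.read_state();print(st['eef_pos'],st['eef_rot'],st['clock'],st['joints'])
cl=lambda x,y,z:np.array([421+142*.985-.985*x-.173*y,54.3-142*.173+.173*x-.985*y,z])
for n,q in dict(hback=(-66,0,177),hfront=(-54,0,177),trig=(-25,0,162),sq=(-52,0,155)).items():print(n,cl(*q),proj(W,cl(*q)),proj(W,cl(q[0],16,q[2])),proj(W,cl(q[0],-16,q[2])))
print('pad',[(x,proj(D,cl(x,0,70))) for x in(40,50,60)])
for t in('pad','trigger','pad_face'):print(t,[(np.array(r['rect']),r['p']) for r in find_in(D,t)],[(np.array(r['rect']),r['p']) for r in find_in(W,t)])
```

```text
Traceback (most recent call last):
ValueError: could not broadcast input array from shape (300,399,3) into shape (300,400,3)
```

```bash
cat >> h.py <<'E'
f=lambda a,y,x,h,w,k:cv2.resize(a[y:y+h,x:x+w],None,fx=k,fy=k,interpolation=cv2.INTER_CUBIC)
cl=lambda x,y,z:np.array([421+142*.985-.985*x-.173*y,54.3-142*.173+.173*x-.985*y,z])
E
python3 - <<'E'
from h import *
np.set_printoptions(precision=2,suppress=True)
D=imaging.camera('side');S=imaging.camera('scene');W=imaging.camera('wrist')
o=np.zeros((600,800,3),np.uint8)
o[:300,:400]=f(W['img'],0,0,384,512,.79)[:300,:400]
o[:300,400:]=f(D['img'],150,200,75,100,4)[:300,:400]
o[300:,:400]=f(S['img'],140,220,75,100,4)[:300,:400]
cv2.imwrite('pics/m3.png',o[:,:,::-1])
st=monitor.read_state();print(st['eef_pos'],st['eef_rot'],st['clock'],st['joints'])
for n,q in dict(hback=(-66,0,177),hfront=(-54,0,177),trig=(-25,0,162),sq=(-52,0,155)).items():print(n,cl(*q),proj(W,cl(*q)),proj(W,cl(q[0],16,q[2])),proj(W,cl(q[0],-16,q[2])))
print('pad',[(x,proj(D,cl(x,0,70))) for x in(40,50,60)])
for t in('pad','trigger','pad_face'):print(t,[(np.array(r['rect']),r['p']) for r in find_in(D,t)],[(np.array(r['rect']),r['p']) for r in find_in(W,t)])
E
```

```text
[611.87  20.72 253.97] [3.14 0.   1.4 ] 12.125 [-0.03  0.42  1.29 -0.    1.43  0.15]
hback [625.88  18.32 177.  ] [270.7  200.67] [270.45 217.64] [270.97 183.17]
hfront [614.06  20.39 177.  ] [257.26 200.66] [257.21 217.62] [257.31 183.16]
trig [585.5   25.41 162.  ] [226.45 196.19] [226.85 212.29] [226.05 179.62]
sq [612.09  20.74 155.  ] [255.01 194.31] [254.99 210.03] [255.03 178.14]
pad [(40, array([254.57, 198.78])), (50, array([251.78, 199.82])), (60, array([248.98, 200.87]))]
pad [(array([253.4, 198.4,  10.1,  13.2]), 0.51), (array([259. , 201. , 109.6,  86.2]), 0.21)] [(array([183.3, 179.9,  20.2,  32.9]), 0.8)]
trigger [(array([273.8, 175. ,   9. ,  14. ]), 0.67), (array([225.1, 203.9,  19.1,  40.6]), 0.63)] [(array([229.1, 190.1,  15.9,  40.1]), 0.72), (array([185.4, 178.7,  22.1,  34.6]), 0.19)]
pad_face [] [(array([182.9, 178.2,  23.7,  31.4]), 0.87), (array([229.1, 188.6,  15.9,  39.2]), 0.72), (array([197.2, 173.6, 341.1,  87.7]), 0.43)]
```

View pics/m3.png

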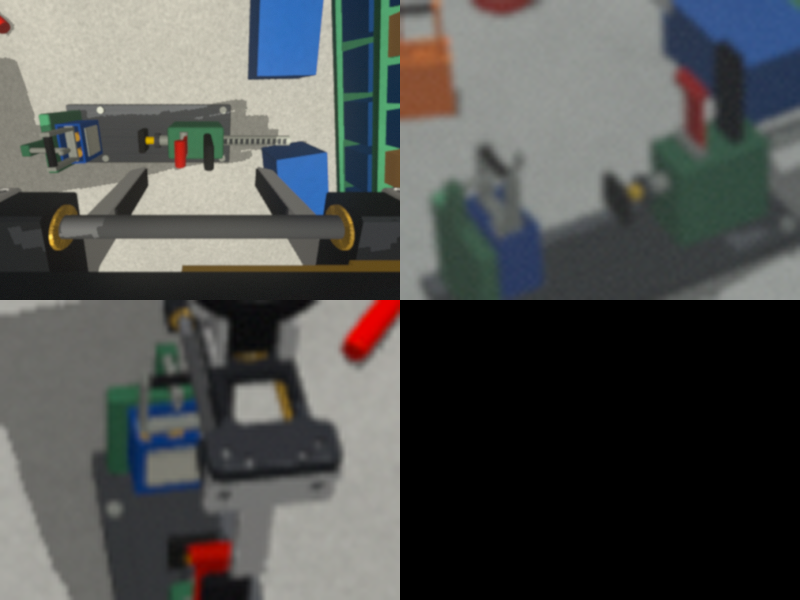

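The wrist view shows the trigger at about (229,190), the handle at (264,195) and the pad at (184,180), each within about 3 px of where the fit puts it. The caddy still hangs on the hook. I'll descend with the fingers open.

Request:
arm_command --pt "1 0 0 40 0" --pt "1 0 0 75 0" --pt "1 0 0 99 0" --pt "1 0 0 99 0" --pt "1 0 0 99 0"

```text
clock: 13.05
eef_pos: [612.4, 20.7, 156.2]
eef_rot: [3.14, -0.0, 1.397]
wrist_force: [-0.8, -0.5, 0.4]
finger_gap: 94.1
finger_force: 0.0
```

```bash
cat > m.py <<'E'
from h import *
np.set_printoptions(precision=2,suppress=True)
def yel(c,box):
    x0,y0,x1,y1=box;h=cv2.cvtColor(c['img'],cv2.COLOR_RGB2HSV);m=cv2.inRange(h,(22,140,60),(34,255,255))
    k=np.zeros_like(m);k[y0:y1,x0:x1]=m[y0:y1,x0:x1];p=cv2.findNonZero(k)
    return None if p is None else (len(p),cv2.boundingRect(p),p.reshape(-1,2).mean(0))
def meas():
    W=imaging.camera('wrist');D=imaging.camera('side');st=monitor.read_state()
    print(round(st['clock'],2),'gap',round(st['finger_gap'],1),'F',round(st['finger_force'],1),st['wrist_force'],st['eef_pos'])
    print('yellow W',yel(W,(60,60,260,230)),'D',yel(D,(215,180,280,215)))
    for t in('pad','label','caddy'):
        print(t,'W',[(np.array(r['rect']),round(r['p'],2)) for r in find_in(W,t)[:2]],'D',[(np.array(r['rect']),round(r['p'],2)) for r in find_in(D,t)[:4] if r['rect'][1]>180])
    return W,D
E
python3 - <<'E'
from m import *
W,D=meas()
for x in(40,50,60,100,128): print(x,proj(W,cl(x,0,85)),proj(D,cl(x,0,70)))
g=W['img'];r=int(proj(W,cl(50,0,85))[1])
for rr in(r-8,r,r+8):print(rr,[tuple(int(v) for v in g[rr,c]) for c in range(90,230,5)])
E
```

```text
13.15 gap 93.4 F 0.0 [ 0.48  0.48 -0.79] [612.39  20.72 156.39]
yellow W (214, (155, 191, 16, 16), array([162.81, 198.43])) D (4, (258, 197, 2, 2), array([258.5, 197.5]))
pad W [(array([158.6, 199.1,  34.6,  43.9]), 0.86)] D [(array([226.6, 204.2,  21.4,  38.7]), 0.49)]
label W [(array([ 44.9, 201.2,  85.9,  80. ]), 0.87)] D [(array([227.2, 204.8,  15.5,  30.6]), 0.66)]
caddy W [(array([ 44. , 202.3,  81.5,  80.5]), 0.8)] D [(array([226.2, 205.4,  20.6,  37.4]), 0.86)]
40 [148.82 202.6 ] [254.57 198.78]
50 [137.35 202.6 ] [251.78 199.82]
60 [125.88 202.6 ] [248.98 200.87]
100 [ 79.98 202.6 ] [237.64 205.1 ]
128 [ 47.84 202.6 ] [229.57 208.1 ]
194 [(76, 76, 76), (75, 76, 75), (73, 74, 75), (73, 75, 75), (74, 75, 74), (74, 75, 74), (73, 76, 73), (76, 76, 75), (76, 77, 74), (74, 74, 74), (73, 73, 71), (44, 41, 38), (42, 39, 35), (42, 37, 27), (192, 153, 0), (192, 153, 0), (141, 117, 38), (70, 71, 68), (90, 89, 83), (140, 142, 128), (143, 143, 130), (68, 115, 81), (70, 129, 88), (69, 126, 87), (69, 126, 86), (108, 123, 103), (156, 155, 139), (130, 78, 70)]
202 [(73, 75, 75), (73, 73, 73), (75, 77, 76), (76, 78, 76), (76, 76, 76), (76, 77, 75), (76, 75, 75), (73, 74, 73), (73, 73, 72), (76, 76, 75), (75, 75, 75), (42, 40, 38), (44, 42, 37), (48, 40, 23), (219, 174, 0), (219, 175, 0), (162, 133, 41), (75, 76, 73), (99, 98, 91), (150, 149, 134), (150, 150, 135), (75, 114, 83), (68, 127, 88), (69, 123, 85), (69, 126, 85), (99, 123, 101), (124, 51, 42), (114, 32, 23)]
210 [(78, 77, 77), (74, 74, 74), (73, 74, 74), (75, 76, 75), (75, 77, 76), (75, 76, 74), (75, 76, 74), (74, 75, 73), (75, 76, 74), (76, 77, 74), (75, 75, 73), (44, 42, 40), (45, 41, 35), (33, 31, 29), (32, 31, 26), (65, 64, 61), (77, 76, 74), (66, 66, 63), (68, 65, 63), (77, 76, 72), (77, 76, 75), (65, 101, 74), (90, 103, 71), (123, 29, 20), (127, 31, 24), (129, 32, 26), (131, 31, 22), (110, 32, 24)]
```

Request:
arm_command --pt "0.3 0 0 0 0" --pt "0.3 0 0 0 0" --pt "0.3 0 0 0 0" --pt "0.3 0 0 0 0" --pt "0.3 0 0 0 0" --pt "0.3 0 0 0 0" --force 30

```text
clock: 14.2
eef_pos: [610.6, 21.0, 154.8]
eef_rot: [-3.138, 0.0, 1.397]
wrist_force: [-11.6, 0.8, 3.6]
finger_gap: 37.7
finger_force: 6.0
```

```bash
cat > e.py <<'E'
from m import *
W,D=meas();g=W['img'].astype(int)
r=g[200:205].mean(0).max(1);y=g[200:205].mean(0)
dark=[c for c in range(0,230) if r[c]<58];print('dark cols',dark)
ye=[c for c in range(0,260) if y[c,0]-y[c,2]>60 and y[c,1]>60];print('yellow cols',ye)
E
python3 e.py
```

```text
14.3 gap 30.5 F 16.1 [ 4.75  0.27 -9.83] [611.16  20.85 154.58]
yellow W (213, (147, 191, 15, 16), array([154.04, 198.59])) D (4, (255, 198, 2, 2), array([255.5, 198.5]))
pad W [(array([148.4, 198.7,  28.8,  45.2]), 0.73), (array([201.2, 203.2, 400.7, 135.7]), 0.49)] D [(array([249.3, 196.9,  11.3,  14.3]), 0.59)]
label W [(array([ 44.8, 199.9,  89.5,  83. ]), 0.93)] D [(array([226. , 202.8,  18.2,  37.5]), 0.61)]
caddy W [(array([ 46.8, 202.6,  87.7,  82.1]), 0.81)] D [(array([227. , 206.6,  18.4,  37. ]), 0.82), (array([335.3, 192. ,  43.4,  44. ]), 0.75)]
dark cols [135, 136, 137, 138, 139, 140, 141, 142, 143, 144, 145, 146]
yellow cols [147, 148, 149, 150, 151, 152, 153, 154, 155, 156, 157, 158, 159, 160, 161, 162, 227, 235]
```

Request:
arm_command --pt "0.29 0 0 0 0" --pt "0.29 0 0 0 0" --pt "0.77 0 0 0 0" --pt "0.77 0 0 0 0" --pt "0.77 0 0 0 0" --pt "0.77 0 0 0 0" --pt "0.77 0 0 0 0" --pt "0.77 0 0 0 0" --pt "0.29 0 0 0 0" --pt "0.29 0 0 0 0" --pt "0.29 0 0 0 0" --pt "0.29 0 0 0 0" --pt "0.29 0 0 0 0" --pt "0.29 0 0 0 0" --pt "0.29 0 0 0 0"

```text
clock: 16.48
eef_pos: [612.5, 20.6, 154.5]
eef_rot: [3.14, -0.0, 1.397]
wrist_force: [7.6, 0.1, -6.8]
finger_gap: 27.6
finger_force: 20.5
```

```bash
python3 e.py
```

```text
16.57 gap 27.7 F 20.5 [ 7.26 -0.2  -6.73] [612.48  20.64 154.48]
yellow W (205, (121, 191, 15, 16), array([128.4 , 198.79])) D (4, (249, 200, 3, 2), array([250. , 200.5]))
pad W [(array([121.9, 201.4,  30.3,  43.2]), 0.69)] D []
label W [(array([ 45.5, 200.8,  88.9,  82.3]), 0.65)] D [(array([226.1, 204.1,  16.4,  33.9]), 0.72)]
caddy W [(array([189.4, 201.9, 378.8, 137.1]), 0.63)] D [(array([226.8, 205.8,  18.4,  34.3]), 0.77)]
dark cols [108, 109, 110, 111, 112, 113, 114, 115, 116, 117, 118, 119, 120]
yellow cols [122, 123, 124, 125, 126, 127, 128, 129, 130, 131, 132, 133, 134, 135, 226, 237, 238]
```

Request:
arm_command --pt "0.77 0 0 0 0" --pt "0.77 0 0 0 0" --pt "0.77 0 0 0 0" --pt "0.77 0 0 0 0" --pt "0.77 0 0 0 0" --pt "0.77 0 0 0 0" --pt "0.29 0 0 0 0" --pt "0.29 0 0 0 0" --pt "0.29 0 0 0 0" --pt "0.29 0 0 0 0" --pt "0.29 0 0 0 0" --pt "0.29 0 0 0 0" --pt "0.29 0 0 0 0"

```text
clock: 18.5
eef_pos: [612.5, 20.6, 154.5]
eef_rot: [3.14, -0.0, 1.397]
wrist_force: [7.5, -0.2, -6.4]
finger_gap: 27.9
finger_force: 20.4
```

Request:
arm_command --pt "0.77 0 0 0 0" --pt "0.77 0 0 0 0" --pt "0.77 0 0 0 0" --pt "0.77 0 0 0 0" --pt "0.77 0 0 0 0" --pt "0.77 0 0 0 0" --pt "0.29 0 0 0 0" --pt "0.29 0 0 0 0" --pt "0.29 0 0 0 0" --pt "0.29 0 0 0 0" --pt "0.29 0 0 0 0" --pt "0.29 0 0 0 0" --pt "0.29 0 0 0 0"

```text
clock: 20.12
eef_pos: [612.5, 20.6, 154.5]
eef_rot: [3.14, -0.0, 1.397]
wrist_force: [7.2, -0.2, -7.5]
finger_gap: 27.9
finger_force: 20.5
```

```bash
python3 e.py
```

```text
20.23 gap 27.8 F 20.6 [ 5.7   0.71 -6.76] [612.49  20.64 154.5 ]
yellow W (193, (88, 192, 14, 15), array([ 94.88, 198.96])) D (3, (241, 203, 2, 2), array([241.67, 203.67]))
pad W [(array([ 87.4, 200.5,  34.8,  49.4]), 0.73)] D [(array([236.8, 204.3,   5.2,  12.8]), 0.53)]
label W [(array([ 39.5, 201.6,  79. ,  80.2]), 0.6)] D [(array([225.6, 203.3,  18.8,  36.8]), 0.66)]
caddy W [(array([ 41. , 203.2,  75.5,  77.1]), 0.59)] D [(array([254.8, 200.2,  95. ,  84.4]), 0.72), (array([333.6, 192.1,  43.2,  45.7]), 0.71), (array([226.2, 206.2,  20.8,  37.4]), 0.7)]
dark cols [74, 75, 76, 77, 78, 79, 80, 81, 82, 83, 84, 85, 86, 87]
yellow cols [89, 90, 91, 92, 93, 94, 95, 96, 97, 98, 99, 100, 101, 226, 237, 238]
```

Request:
arm_command --pt "0.77 0 0 0 0" --pt "0.77 0 0 0 0" --pt "0.77 0 0 0 0" --pt "0.77 0 0 0 0" --pt "0.77 0 0 0 0" --pt "0.77 0 0 0 0" --pt "0.29 0 0 0 0" --pt "0.29 0 0 0 0" --pt "0.29 0 0 0 0" --pt "0.29 0 0 0 0" --pt "0.29 0 0 0 0" --pt "0.29 0 0 0 0" --pt "0.29 0 0 0 0"

```text
clock: 22.15
eef_pos: [612.5, 20.7, 154.5]
eef_rot: [3.14, -0.0, 1.397]
wrist_force: [6.0, -0.5, -6.3]
finger_gap: 27.7
finger_force: 20.6
```

```bash
python3 e.py
```

```text
22.25 gap 27.5 F 20.6 [ 5.99 -0.37 -6.47] [612.47  20.62 154.5 ]
yellow W (188, (71, 192, 14, 15), array([ 78.13, 198.96])) D (4, (237, 205, 2, 2), array([237.5, 205.5]))
pad W [(array([ 70.7, 199.2,  35.9,  44.2]), 0.6), (array([163.1, 203.2, 326.2, 136.3]), 0.5)] D []
label W [(array([ 43.9, 201.2,  87.7,  82.3]), 0.92)] D [(array([226.6, 203.3,  15.7,  33.5]), 0.79)]
caddy W [(array([ 42.9, 202.8,  83.1,  77.6]), 0.8)] D [(array([225.2, 202.6,  19.7,  37.1]), 0.63)]
dark cols [57, 58, 59, 60, 61, 62, 63, 64, 65, 66, 67, 68, 69, 70, 71]
yellow cols [72, 73, 74, 75, 76, 77, 78, 79, 80, 81, 82, 83, 84, 226, 237, 238]
```

Request:
arm_command --pt "0.77 0 0 0 0" --pt "0.77 0 0 0 0" --pt "0.77 0 0 0 0" --pt "0.77 0 0 0 0" --pt "0.77 0 0 0 0" --pt "0.77 0 0 0 0" --pt "0.44 0 0 0 0" --pt "0.44 0 0 0 0" --pt "0.44 0 0 0 0" --pt "0.44 0 0 0 0" --pt "0.44 0 0 0 0" --pt "0.44 0 0 0 0" --pt "0.44 0 0 0 0"

```text
clock: 24.18
eef_pos: [610.4, 21.0, 154.9]
eef_rot: [-3.138, 0.0, 1.397]
wrist_force: [-13.2, 0.7, 7.3]
finger_gap: 41.3
finger_force: 6.9
```

```bash
python3 e.py
```

```text
24.27 gap 41.5 F 6.9 [-13.59   1.03   7.11] [610.47  20.98 154.98]
yellow W (104, (71, 191, 9, 15), array([ 75.54, 198.36])) D None
pad W [(array([ 69.3, 198.6,  32.7,  45.8]), 0.81), (array([ 43. , 198.5,  80.9,  78.4]), 0.39)] D []
label W [(array([404.3,  48.5, 143.4,  97. ]), 0.73), (array([ 44.1, 200.7,  83.6,  80.4]), 0.72)] D [(array([225.6, 203.2,  16.9,  34.3]), 0.81)]
caddy W [(array([ 45.1, 200. ,  80.2,  82. ]), 0.77), (array([417.2, 261.6, 125.3, 142.3]), 0.18)] D [(array([397.6, 258.1,  31. ,  41.9]), 0.56)]
dark cols [57, 58, 59, 60, 61, 62, 63, 64, 65, 66, 67, 68, 69, 70, 71]
yellow cols [72, 73, 74, 75, 76, 77, 78, 79, 227]
```

The stem has shortened by about 5 px (roughly 5 mm), so the pad is pressing the label. I'll advance a little more towards half way.

Request:
arm_command --pt "0.415 0 0 0 0" --pt "0.4 0 0 0 0" --pt "0.395 0 0 0 0" --pt "0.395 0 0 0 0" --pt "0.395 0 0 0 0" --pt "0.395 0 0 0 0" --pt "0.395 0 0 0 0"

```text
clock: 25.45
eef_pos: [610.3, 21.0, 154.8]
eef_rot: [-3.137, 0.0, 1.397]
wrist_force: [-14.3, 1.6, 6.5]
finger_gap: 37.5
finger_force: 7.3
```

```bash
python3 e.py
python3 - <<'E'
from m import *
W=imaging.camera('wrist')
for x in (90,100,110): print(x,proj(W,cl(x,0,77)))
y=W['img'][198:203].astype(int).mean(0);print(y[50:100,:].astype(int).tolist())
E
```

```text
25.55 gap 37.1 F 7.3 [-14.78   0.44   5.99] [610.32  21.   154.82]
yellow W (77, (72, 191, 6, 15), array([ 74.75, 198.4 ])) D None
pad W [(array([ 70.5, 201. ,  34.4,  44.6]), 0.93)] D []
label W [(array([ 44.8, 200.1,  83. ,  80.1]), 0.66)] D []
caddy W [(array([ 43.8, 203.1,  82.1,  81.1]), 0.88)] D [(array([226.1, 204.7,  15.9,  37.5]), 0.84)]
dark cols [58, 59, 60, 61, 62, 63, 64, 65, 66, 67, 68, 69, 70, 71]
yellow cols [72, 73, 74, 75, 76, 77, 228, 236]
90 [ 99.02 200.11]
100 [ 87.91 200.09]
110 [ 76.81 200.07]
[[139, 142, 135], [146, 147, 135], [126, 127, 115], [104, 104, 95], [95, 94, 86], [85, 83, 76], [66, 65, 60], [52, 51, 48], [49, 48, 46], [48, 46, 44], [46, 46, 43], [47, 46, 43], [46, 45, 43], [46, 45, 42], [44, 44, 42], [43, 42, 40], [39, 38, 37], [37, 36, 34], [34, 34, 32], [34, 34, 32], [36, 35, 32], [56, 48, 30], [119, 95, 16], [189, 151, 0], [226, 186, 0], [234, 196, 0], [226, 185, 0], [180, 148, 49], [120, 106, 73], [89, 86, 80], [82, 83, 81], [82, 82, 82], [82, 82, 81], [81, 82, 81], [82, 82, 81], [76, 77, 76], [65, 66, 65], [64, 65, 62], [95, 95, 87], [136, 136, 124], [161, 161, 146], [168, 168, 153], [170, 170, 155], [170, 170, 154], [170, 170, 154], [170, 170, 154], [170, 170, 154], [170, 170, 154], [170, 170, 154], [170, 170, 154]]
```

The stem has shortened by about 7 px (roughly 6.5 mm, about half way), the fingers press with 7 N, and the caddy hasn't moved in the side view. I'll confirm it is steady and hand in.

Request:
arm_command --pt "0.395 0 0 0 0" --pt "0.395 0 0 0 0" --pt "0.395 0 0 0 0" --pt "0.395 0 0 0 0"

```text
clock: 26.4
eef_pos: [610.3, 21.0, 154.8]
eef_rot: [-3.137, 0.0, 1.397]
wrist_force: [-15.1, 0.9, 7.0]
finger_gap: 37.4
finger_force: 7.3
```

```bash
python3 e.py | head -2; python3 -c "
from h import *
print(job.sign_off())"
```

```text
26.5 gap 37.3 F 7.3 [-14.56   1.84   7.86] [610.32  21.02 154.8 ]
yellow W (76, (71, 192, 7, 14), array([ 74.7 , 198.42])) D None
the job is handed in; nothing more can be done
None
```

I handed the job in at about 26.5 s: the blue caddy hangs on the hook let go, the pad presses its label with the stem in about half way (roughly 6.5 mm measured from the wrist picture), and the fingers still hold the trigger at 7 N; sign-off gave no verdict.

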